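# Uncap the left-hand-threaded hydrogen outlet

## Task

The chromatograph needs the hydrogen outlet on the bench opened up: it is the one with the lever handle and the notched hexagon cap, so its thread is left-handed and the cap comes undone clockwise as seen from above. Unscrew that cap, letting it ride up its thread without forcing or wrenching it, lift it off and stand it gently in the steel tray, mouth down, and let go. Leave the nitrogen outlet's plain cap and the glassware alone.

Things in the scene. Friction and masses are not known exactly. Their poses are not given: they have to be found in the camera images.
- notched_cap: The hydrogen outlet's brass cap, 0.15-0.22 kg: hexagon 40 mm across flats, 30 mm tall (32 mm at its domed crown), a groove cut round its six corners at mid-height (the mark of a left-hand thread), open underneath. Origin on its axis in the plane of its mouth, at first 79 mm above the bench; z up to the crown; x square out of one flat, so flats face every 60 degrees from it.
- spigot (a point): Tip of the hydrogen spigot, 103 mm above the bench, inside the cap. Coarse, quick-acting left-hand thread, 30 mm wide: turned clockwise from above the cap climbs some millimetres in one grasp (feel how fast), comes free in under half a turn; then it lifts straight off. Some 1 mm of play all ways. A sprung seal pushes it up with about 8 N at first; let go part-way, it stays.
- hydrogen_outlet: Hydrogen outlet, fixed to the bench, steel: round foot 68 mm wide, column, 44 mm square valve block 40-70 mm up, 37 mm collar to 76 mm, then the upright spigot under the cap. A grey lever handle 78 mm long stands off one side of the block, at most 66 mm up. Origin on the axis at bench level, z up; x points to the handle's side.
- nitrogen_outlet: Nitrogen outlet, the same steel fitting with a round grey handwheel 46 mm wide instead of the lever; at most 83 mm up outside its cap. Origin on the axis at bench level; x points to the handwheel. The two outlets may stand either way round.
- plain_cap: The nitrogen outlet's brass cap: the same hexagon, with plain corners, no groove, right-hand thread, done up tight. Origin on its axis in the plane of its mouth, 79 mm above the bench. To be left alone.
- tray: Shallow open steel tray, fixed, 150 x 200 mm and 18 mm high, walls and floor 3 mm thick. Origin under its centre at bench level; x along the 150 mm side, y along the 200 mm side.
- flask: Glass conical flask, 72 mm wide, 110 mm tall, loose. Origin under its centre.
- jar: White plastic jar with a blue lid, 56 mm wide, 85 mm tall, loose. Origin under its centre.
- sample_pot: Small clear pot with a red lid, 38 mm wide, 55 mm tall, loose. Origin under its centre.
Not all that is in view belongs to the job. Leave any red look-alike of the hydrogen_outlet alone. Leave any black look-alike of the tray alone.

How it is judged:
On the way:
1. The notched cap has been turned off its thread and is lifted clear of the spigot in the fingers (z of notched_cap in the frame of hydrogen_outlet above 0.108 m and contact force between the fingers and notched_cap above 1 N), for 0.1 s.
At the end, for the whole second after the job is handed in: The notched cap stands mouth down (within 6 degrees of upright) flat on the tray's floor, its axis within 55 mm (along x) and 80 mm (along y) of the tray's centre, at rest and let go (x of notched_cap in the frame of tray between -0.055 and 0.055 m and y of notched_cap in the frame of tray between -0.08 and 0.08 m and z of notched_cap in the frame of tray below 0.007 m and angle between notched_cap's own z axis and vertical below 0.1 rad and linear speed of notched_cap below 0.02 m/s); the robot touches nothing.
It fails at once if The cap is forced on its thread or spigot: over 45 N in all between cap and outlet (some 15 N of it there from the start, seal and thread) (contact force between notched_cap and hydrogen_outlet above 45 N).
It fails at once if The nitrogen outlet's plain cap is gripped or pushed (more than 5 N) (contact force between any of the fingers, the arm and plain_cap above 5 N).
It fails at once if The cap is dropped (falls freely more than about 10 mm) or rammed into the tray (more than 60 N) ((contact force between the fingers and notched_cap below 0.1 N and linear speed of notched_cap above 0.45 m/s) or contact force between notched_cap and tray above 60 N).
It fails at once if The flask, jar or sample pot is pushed more than 25 mm or tipped over (distance of any of flask, jar, sample_pot from where it was at the start of the episode above 0.025 m or angle between any of flask, jar, sample_pot's own z axis and vertical above 0.5 rad).
It also fails if it takes over 64 s, if anything falls off the work surface, if the arm or the gripper's body presses on something with over 40 N, if the wrist force passes 120 N, or if a joint passes its speed limit or range.

## Robot

A 7-joint arm with a two-finger parallel gripper is mounted at the origin on the work surface. World frame = base frame: x ahead of the robot, y to its left, z up, the work surface at z = 0. Lengths are in m, angles in rad, forces in N, time in s.
With the tool pointing down it reaches from about 0.4 to 0.85 m from the base axis. Payload 10.4 kg.
Tool frame: the origin (TCP) lies at the very end of the fingers, on their centre line; the grasp point (between the pads) lies 19 mm behind it (arm.grip_point_offset is the distance from the TCP to the grasp point, in m); z points along the fingers, y is the line along which they close (so a half turn about z gives the same grasp; the last joint's range is limited). The gripper opens to 85 mm and grips with 20 to 120 N. Pads are 22 mm wide; open, the fingers measure 114 mm over their backs; the gripper's body (76 mm by 85 mm) begins 54 mm behind the grasp point. The pads swing forward as they close: fully open they stand 13 mm farther back than shut.
Start: joints at [-1.152, 0.332, -0.065, 1.46, 0.022, 1.35, -0.088], TCP at [0.267, 0.565, 0.198] pointing down, gripper open.
Joint ranges: [-2.6, 2.6], [-0.5, 2.12], [-1.47, 1.34], [0.16, 2.42], [-1.27, 4.41], [0.06, 2.06], [-2.6, 2.6]. Speed limits (rad/s): [2.22, 2.22, 2.79, 2.79, 3.14, 3.14, 3.14].

## Interface

Orientations are given as a rotation vector (axis times angle).
In Python, from cell import arm, vision gives the robot as it stands.
- The arm moves only by the tool apply_moves, never from a script. Its argument "commands" is a list of rows, each a list of 3 entries, a list of its own where there are three numbers: the shift along the world's x, y, z normalised to -1 to 1, where 1 is 0.3 m, then the turn, a rotation vector about the world's x, y, z normalised to -1 to 1, where 1 is 120 degrees, then the closure, from -1 (fully open) to 1 (shut). A call has 1 to 12 rows; each row shifts and turns the commanded pose from where the row before left it; what a row does not reach is not made up. A row lasts 1/8 s, in which the tool goes at most 62.5 mm and 10.7 degrees, less where a joint would pass 70% of its speed; a pose out of reach is approached as far as the arm can. A call with a number of a shift or a turn outside -1 to 1 is refused whole. A call with a gripper value outside its range is refused whole. The fingers move at their own pace and stop on an object; the grip force is fixed at half the most. Time passes only in rows, so rows that do not move let the fingers close. It gives the time, the measured TCP pose, the force, the opening and the grip force at its end, in the units of the state.
- arm.get_state(): the state, without advancing time (a new reading comes with each control period).
- vision.snapshot(name): name is "side" or "top"; returns a dict with "pixels" (420x560x3 uint8, blue, green, red), "depth" (420x560 float32, m along the optical axis (not along the pixel's ray), 0 where there is no reading), "fx", "fy", "cx", "cy" (pixels), "k1" (the pictures are not rectified: a ray, as slopes to the right and down, at radius r is drawn at 1 + k1 r^2 times it, then the intrinsics apply), "xyz" and "rotation" of the camera in the world. Camera axes: x right, y up, looking along -z (the intrinsics and any distortion apply to the point x, -y, -z); pixel columns grow to the right and rows downward; lengths in m; the calibration is good to about 2 mm. A picture is of the moment at which its call begins.
- arm.hand_in(): hands the job in; it is judged then, once.
The state is a dict: "clock": time; "joint_positions": joint angles; "joint_velocities": joint speeds; "joint_torque": joint torques, N m; "eef_pos": TCP position; "tool_rot": TCP orientation; "contact_force": force on the tool from outside, world axes, zero at the start; "torque": the same for the moment, N m; "finger_gap": finger opening in m; "grip_force": force on a finger pad.
Only numpy, scipy, OpenCV 4.12 (cv2) and the standard library are available. Lean on these libraries where they do the work, as an engineer would, in place of code of your own. Each camera call takes 0.05 s, during which the arm holds its last target. There are 200 camera calls.

## Working session

There is one attempt and no reset: what is moved stays moved. The work goes in short steps, Python scripts to look and compute and a tool call to move; the robot and the scene stay as the last step left them, time stands still between calls to the robot, and variables do not carry over. Pictures are saved under pics/ and viewed, at most 10 in all, crops included, and the job is handed in when it is done.

Besides the shell and the picture viewer there is one more tool, called after "Request:" as name(argument=value, ...) on one line, values as JSON. apply_moves: Moves the arm, as the interface text tells. Its arguments: {"type":"object","properties":{"commands":{"type":"array","items":{"type":"array"}}},"required":["commands"]}

```bash
mkdir -p pics; cat > h.py <<'E'
import numpy as np, cv2
from cell import arm, vision
def cloud(s):
    H,W=s["depth"].shape
    u,v=np.meshgrid(np.arange(W),np.arange(H))
    K=np.array([[s["fx"],0,s["cx"]],[0,s["fy"],s["cy"]],[0,0,1]],float)
    p=cv2.undistortPoints(np.stack([u,v],-1).reshape(-1,1,2).astype(np.float64),K,np.array([s["k1"],0,0,0,0.])).reshape(H,W,2)
    d=s["depth"]
    c=np.stack([p[...,0]*d,-p[...,1]*d,-d],-1)
    return c@np.array(s["rotation"]).reshape(3,3).T+np.array(s["xyz"])
E
python3 - <<'E'
from h import *
for n in("top","side"):
    s=vision.snapshot(n); cv2.imwrite(f"pics/{n}0.png",s["pixels"]); np.savez(f"{n}0.npz",**s)
    print(n,s["fx"],s["k1"],s["xyz"],s["rotation"])
print(arm.get_state())
E
```

```text
top 424.00790859649004 -0.050721948833131386 [ 0.50909113 -0.13123837  1.21116058] [ 0.03948291 -0.05017035 -1.56025826]
side 405.31359146956424 -0.0807497120177372 [ 0.11013593 -0.77830366  0.92107357] [ 0.73800266 -0.22519881 -0.60405448]
{'clock': 0.1, 'joint_positions': array([-1.15161716,  0.33282121, -0.06469914,  1.46085297,  0.02162008,
        1.34991389, -0.08851369]), 'joint_velocities': array([ 1.82525442e-03,  3.23940021e-04, -5.97758285e-04, -3.08230941e-03,
       -9.46346624e-05, -2.96743447e-03,  5.65277646e-04]), 'joint_torque': array([ 1.86780017e-03, -6.26741123e+01,  4.95334261e-02, -3.92428172e+01,
        1.62190001e-02,  6.99161479e-03,  2.92010661e-06]), 'eef_pos': array([0.26706624, 0.56464367, 0.19688979]), 'tool_rot': array([-6.88256270e-01, -3.06506139e+00,  2.01466749e-03]), 'contact_force': array([-0.42677359,  0.59930038,  0.22433467]), 'torque': array([ 0.03831697, -0.03186702,  0.00513706]), 'grip_force': 0.0, 'finger_gap': 0.0855428662153314}
```

View pics/top0.png

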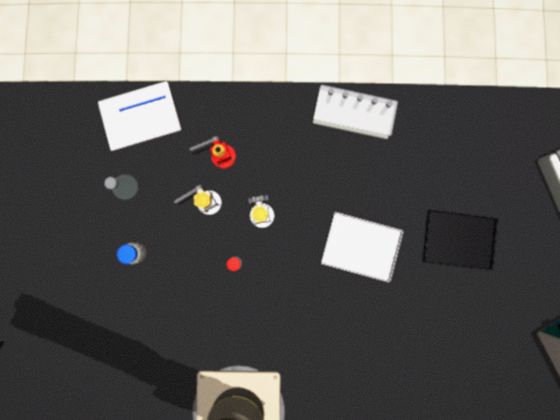

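View pics/side0.png

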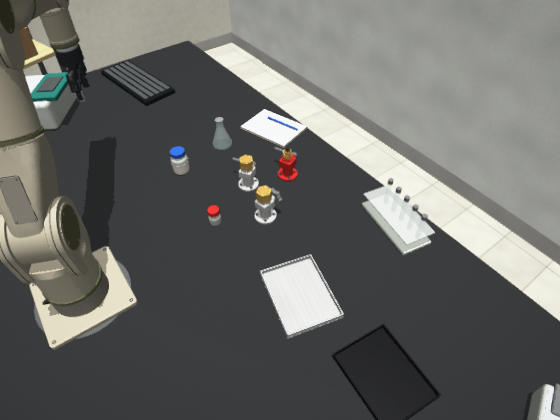

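The top view shows the lever outlet's cap at about (203,199), the handwheel outlet's at (260,213), the red decoy at (222,153), the steel tray at (362,246) and the pot at (234,264). The side view shows the hydrogen cap at (247,163), the nitrogen cap at (264,192) and the tray at (301,295).

```bash
cat >> h.py <<'E'
from scipy.spatial.transform import Rotation as R
def Rm(s): return R.from_rotvec(s["rotation"]).as_matrix()
def rays(s,uv):
    K=np.array([[s["fx"],0,s["cx"]],[0,s["fy"],s["cy"]],[0,0,1]],float)
    p=cv2.undistortPoints(np.array(uv,np.float64).reshape(-1,1,2),K,np.array([s["k1"],0,0,0,0.])).reshape(-1,2)
    return np.c_[p[:,0],-p[:,1],-np.ones(len(p))]@Rm(s).T
def plane(s,uv,z):
    d=rays(s,uv); t=(z-s["xyz"][2])/d[:,2]; return s["xyz"]+d*t[:,None]
def pts(s):
    H,W=s["depth"].shape; u,v=np.meshgrid(np.arange(W),np.arange(H))
    return (s["xyz"]+rays(s,np.stack([u,v],-1).reshape(-1,2))*s["depth"].reshape(-1,1)).reshape(H,W,3)
def brass(s):
    h=cv2.cvtColor(s["pixels"],cv2.COLOR_BGR2HSV)
    return cv2.inRange(h,(15,90,90),(35,255,255))
E
python3 - <<'E'
from h import *
S={n:dict(np.load(f"{n}0.npz")) for n in("top","side")}
for n,s in S.items():
    m=brass(s); k,l,st,c=cv2.connectedComponentsWithStats(m); P=pts(s)
    for i in range(1,k):
        if st[i,4]<40: continue
        q=P[l==i]; print(n,c[i].round(1),st[i],plane(s,[c[i]],.109 if n=="top" else .097).round(4),"depth pts med",np.median(q,0).round(4))
        top=q[(q[:,2]>.104)&(q[:,2]<.115)]; print("   top",len(top),top.mean(0).round(4),((top.min(0)+top.max(0))/2).round(4))
s=S["top"]
# tray corners
g=cv2.cvtColor(s["pixels"],cv2.COLOR_BGR2GRAY)[200:300,310:415]
cs,_=cv2.findContours((g>130).astype(np.uint8),0,2); b=max(cs,key=cv2.contourArea)+np.array([310,200])
r=cv2.minAreaRect(b); box=cv2.boxPoints(r); print("tray",plane(s,[r[0]],.018).round(4),plane(s,box,.018).round(4).tolist())
h=cv2.cvtColor(s["pixels"],cv2.COLOR_BGR2HSV)
for nm,lo,hi,z in(("pot",(0,150,80),(6,255,255),.055),("jar",(100,150,80),(125,255,255),.085)):
    k,l,st,c=cv2.connectedComponentsWithStats(cv2.inRange(h,lo,hi))
    for i in range(1,k):
        if st[i,4]>60: print(nm,c[i],st[i,4],plane(s,[c[i]],z).round(4))
P=pts(s); q=P[165:215,170:200].reshape(-1,3); q=q[(q[:,2]>.045)&(q[:,2]<.08)]
print("lever",len(q),q.mean(0).round(3),q.min(0).round(3),q.max(0).round(3))
a=cv2.resize(s["pixels"][180:235,165:285],None,fx=6,fy=6,interpolation=cv2.INTER_CUBIC)
b=cv2.resize(S["side"]["pixels"][145:185,220:300],None,fx=9,fy=6*1.5,interpolation=cv2.INTER_CUBIC)[:260]
cv2.imwrite("pics/crop.png",np.vstack([a,b[:260,:720]]))
E
```

```text
top [218.2 150.1] [213 145  11  11  90] [[0.7215 0.0507 0.109 ]] depth pts med [0.7226 0.0516 0.1011]
   top 22 [0.7258 0.0541 0.1056] [0.7251 0.053  0.1066]
top [201.5 199.6] [193 191  19  17 241] [[0.5906 0.0914 0.109 ]] depth pts med [0.5918 0.091  0.1084]
   top 205 [0.591  0.0916 0.109 ] [0.5922 0.0916 0.1092]
top [259.5 213.9] [252 206  16  17 193] [[ 0.5549 -0.0603  0.109 ]] depth pts med [ 0.5545 -0.0596  0.1088]
   top 182 [ 0.5551 -0.0603  0.109 ] [ 0.556  -0.0602  0.1093]
side [28.2 44.3] [ 21  27  17  33 270] [[0.2083 1.5507 0.097 ]] depth pts med [ 0.237   2.1756 -0.1278]<stdin>:8: RuntimeWarning: Mean of empty slice.
  ret = um.true_divide(
Traceback (most recent call last):
ValueError: zero-size array to reduction operation minimum which has no identity
```

```bash
python3 - <<'E'
from h import *
S={n:dict(np.load(f"{n}0.npz")) for n in("top","side")}
s=S["side"]; m=brass(s); k,l,st,c=cv2.connectedComponentsWithStats(m); P=pts(s)
for i in range(1,k):
    if st[i,4]<80 or c[i,0]<200: continue
    q=P[l==i]; top=q[(q[:,2]>.106)&(q[:,2]<.115)]
    print("side",c[i].round(1),st[i,4],np.median(q,0).round(4),len(top),top.mean(0).round(4) if len(top) else "")
s=S["top"]
# hex orientation: area-weighted 6th harmonic of upsampled brass mask about its centre, per cap
hsv=cv2.cvtColor(s["pixels"],cv2.COLOR_BGR2HSV)
for nm,(u,v) in dict(H=(201.5,199.6),N=(259.5,213.9)).items():
    u0,v0=int(u)-14,int(v)-14
    cr=s["pixels"][v0:v0+29,u0:u0+29].astype(np.float32)
    for thr in(40,60,80):
        yb=cv2.resize(cr[...,2]-cr[...,0],None,fx=8,fy=8,interpolation=cv2.INTER_CUBIC)
        cs,_=cv2.findContours((yb>thr).astype(np.uint8),0,1); b=max(cs,key=cv2.contourArea).reshape(-1,2)
        w=plane(s,(b+.5)/8-.5+[u0,v0],.107)[:,:2]
        h=cv2.convexHull(w.astype(np.float32)*1000); M=cv2.moments(h); ctr=np.array([M["m10"],M["m01"]])/M["m00"]
        d=np.arange(0,60,1.); ext=[np.ptp(h.reshape(-1,2)@[[np.cos(np.radians(a))],[np.sin(np.radians(a))]]) for a in np.arange(0,180)]
        ext=np.array(ext); f=np.sum((ext-ext.mean())*np.exp(-1j*np.radians(6*np.arange(180))))
        print(nm,thr,ctr.round(1),"width",ext.min().round(1),ext.max().round(1),"min at",((np.degrees(np.angle(-f))/-6*-1)%60).round(1), "amp",(abs(f)/90).round(2), ext[:180:10].round(1))
g=cv2.cvtColor(s["pixels"],cv2.COLOR_BGR2GRAY)[200:300,310:415]
cs,_=cv2.findContours((g>130).astype(np.uint8),0,2); b=max(cs,key=cv2.contourArea)+np.array([310,200])
r=cv2.minAreaRect(b); box=cv2.boxPoints(r); print("tray",plane(s,[r[0]],.018).round(4),plane(s,box,.018).round(4).tolist())
for nm,lo,hi,z in(("pot",(0,150,80),(6,255,255),.055),("jar",(100,150,80),(125,255,255),.085)):
    k,l,st,c=cv2.connectedComponentsWithStats(cv2.inRange(hsv,lo,hi))
    for i in range(1,k):
        if st[i,4]>60: print(nm,c[i],st[i,4],plane(s,[c[i]],z).round(4))
P=pts(s); q=P[165:215,170:200].reshape(-1,3); q=q[(q[:,2]>.045)&(q[:,2]<.08)]
print("lever",len(q),q.mean(0).round(3),q.min(0).round(3),q.max(0).round(3))
a=cv2.resize(s["pixels"][180:220,180:220],None,fx=8,fy=8,interpolation=cv2.INTER_CUBIC)
b=cv2.resize(S["side"]["pixels"][145:185,227:267],None,fx=8,fy=8,interpolation=cv2.INTER_CUBIC)
cv2.imwrite("pics/crop.png",np.hstack([a,b]))
E
```

```text
side [245.9 162. ] 189 [0.5852 0.0817 0.1063] 97 [0.5877 0.0865 0.1094]
side [263.5 193.5] 230 [ 0.5503 -0.0683  0.107 ] 121 [ 0.5526 -0.0641  0.1093]
H 40 [591.1  91.2] width 45.8 52.5 min at 28.0 amp 1.56 [47.5 48.1 47.4 46.8 49.3 51.4 52.4 52.3 51.  48.3 49.5 50.9 51.2 50.3
 48.4 45.9 46.3 46.7]
H 60 [591.1  91.3] width 44.2 50.6 min at 27.9 amp 1.45 [45.5 46.1 45.3 45.2 47.5 49.4 50.5 50.5 49.3 46.9 47.8 49.2 49.3 48.5
 46.6 44.3 44.4 44.8]
H 80 [591.   91.4] width 42.5 49.0 min at 27.5 amp 1.43 [43.9 44.2 43.4 43.7 45.9 47.8 49.  48.9 47.8 45.3 46.  47.3 47.7 47.
 45.2 42.7 42.7 43. ]
N 40 [555.6 -59.3] width 42.6 49.7 min at 49.6 amp 1.96 [45.5 44.3 47.1 49.  49.7 49.  47.  44.4 46.2 47.2 47.8 47.3 45.6 43.
 44.5 46.4 47.3 47.1]
N 60 [555.5 -59.6] width 40.3 47.7 min at 50.0 amp 1.96 [43.8 42.7 45.3 47.1 47.7 46.9 45.  42.6 44.2 45.2 45.8 45.1 43.1 40.5
 42.6 44.5 45.4 45.1]
N 80 [555.4 -59.9] width 38.5 45.7 min at 49.5 amp 1.84 [42.2 41.1 43.4 45.1 45.7 45.1 43.3 41.1 41.9 43.  43.5 42.7 40.9 38.6
 40.8 42.7 43.6 43.5]
tray [[ 0.4695 -0.3431  0.018 ]] [[0.4207, -0.2259, 0.018], [0.5692, -0.265, 0.018], [0.5185, -0.4616, 0.018], [0.3701, -0.4211, 0.018]]
pot [223.61881188 155.94554455] 404 [[0.7157 0.0441 0.055 ]]
pot [232.76582278 263.86708861] 158 [[0.4206 0.0138 0.055 ]]
jar [125.88961039 253.62337662] 308 [[0.4464 0.2953 0.085 ]]
lever 116 [0.61  0.138 0.06 ] [0.573 0.106 0.049] [0.634 0.174 0.068]
```

View pics/crop.png

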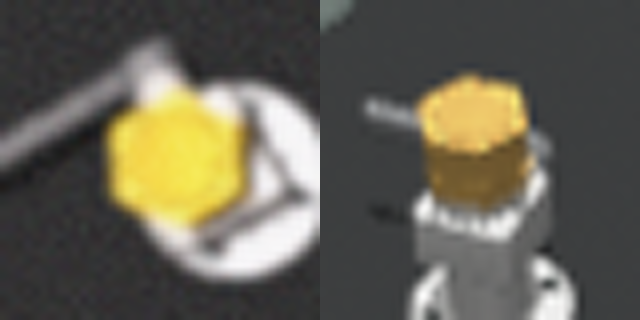

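Crop: the hex cap has corners near the image top and bottom (±x) and a flat facing left, so the flat normals lie near 32/92/152° and I'll start at 92°. The lever lies low, to the upper left. Moving above the cap.

Request:
apply_moves(commands=[[[0.09, -0.131, 0], [0, 0, 0.019], -1], [[0.09, -0.131, 0], [0, 0, 0.019], -1], [[0.09, -0.131, 0], [0, 0, 0.019], -1], [[0.09, -0.131, 0], [0, 0, 0.019], -1], [[0.09, -0.131, 0], [0, 0, 0.019], -1], [[0.09, -0.131, 0], [0, 0, 0.019], -1], [[0.09, -0.131, 0], [0, 0, 0.019], -1], [[0.09, -0.131, 0], [0, 0, 0.019], -1], [[0.09, -0.131, 0], [0, 0, 0.019], -1], [[0.09, -0.131, 0], [0, 0, 0.019], -1], [[0.09, -0.131, 0], [0, 0, 0.019], -1], [[0.09, -0.131, 0], [0, 0, 0.019], -1]])

```text
clock: 1.6
eef_pos: [0.5917, 0.0921, 0.1974]
tool_rot: [0.059, -3.141, -0.0]
contact_force: [1.2, 1.3, -0.7]
finger_gap: 0.0852
grip_force: 0.0
```

```bash
cat >> h.py <<'E'
def st():
    s=arm.get_state(); M=R.from_rotvec(s["tool_rot"]).as_matrix()
    print("t",round(s["clock"],2),"p",s["eef_pos"].round(4),"yaw_y",round(float(np.degrees(np.arctan2(M[1,1],M[0,1]))),2),"z",M[:,2].round(4),"F",s["contact_force"].round(1),"M",s["torque"].round(2),"gap",round(s["finger_gap"],4),"grip",round(s["grip_force"],1),"q",s["joint_positions"].round(2))
E
python3 - <<'E'
from h import *
st()
s=dict(np.load("top0.npz"))
for nm,(u,v),n0 in(("H",(201.5,199.6),32),("N",(259.5,213.9),10)):
    u0,v0=int(u)-16,int(v)-16
    cr=s["pixels"][v0:v0+33,u0:u0+33].astype(np.float32)
    yb=cv2.resize(cr[...,2]-cr[...,0],None,fx=8,fy=8,interpolation=cv2.INTER_CUBIC); print(nm,yb.max())
    cs,_=cv2.findContours((yb>yb.max()*.45).astype(np.uint8),0,1); b=max(cs,key=cv2.contourArea).reshape(-1,2)
    w=plane(s,(b+.5)/8-.5+[u0,v0],.109)[:,:2]*1000
    for a in(n0,n0+60,n0+120):
        e=w@[np.cos(np.radians(a)),np.sin(np.radians(a))]; print(a,e.min().round(1),e.max().round(1),"far-20:",(e.max()-20).round(1) )
    P=pts(s)[v0:v0+33,u0:u0+33].reshape(-1,3)*1000
    q=P[(P[:,2]>107)&(P[:,2]<114)]; print("depth top",len(q),q.mean(0).round(1),q.min(0).round(1),q.max(0).round(1))
E
```

```text
t 1.6 p [0.5917 0.0921 0.1974] yaw_y 92.14 z [-5.e-04  0.e+00 -1.e+00] F [ 1.2  1.3 -0.7] M [ 0.03 -0.03  0.06] gap 0.0852 grip 0.0 q [-0.45  0.27  0.27  1.55 -0.07  1.33  1.43]
H 173.2648
32 527.3 571.3 far-20: 551.3
92 47.7 92.8 far-20: 72.8
152 -500.2 -457.4 far-20: -477.4
depth top 170 [591.6  91.8 109.7] [568.7  71.3 107. ] [613.2 111.8 114. ]
N 168.21661
10 515.8 557.1 far-20: 537.1
70 113.0 154.4 far-20: 134.4
130 -422.6 -383.6 far-20: -403.6
depth top 161 [555.2 -60.6 109.5] [536.2 -79.9 107. ] [575.4 -38.5 113.9]
```

Request:
apply_moves(commands=[[[0, 0.001, -0.1], [0, 0, 0], -1], [[0, 0, -0.1], [0, 0, 0], -1], [[0, 0, -0.1], [0, 0, 0], -1], [[0, 0, -0.087], [0, 0, 0], -1], [[0, 0, 0], [0, 0, 0], -0.2], [[0, 0, 0], [0, 0, 0], -0.2], [[0, 0, 0], [0, 0, 0], -0.2], [[0, 0, 0], [0, 0, 0], -0.2]])

```text
clock: 2.6
eef_pos: [0.5917, 0.0939, 0.0824]
tool_rot: [-0.056, 3.14, 0.001]
contact_force: [-0.5, 1.3, 0.5]
finger_gap: 0.0507
grip_force: 0.0
```

```bash
python3 - <<'E'
from h import *
st()
for n in("top","side"):
    s=vision.snapshot(n)
    (c,f)=((180,130,290,230) if n=="top" else (215,100,315,200)),4
    if n=="top": a=cv2.resize(s["pixels"][160:240,160:240],None,fx=5,fy=5,interpolation=2)
    else: b=cv2.resize(s["pixels"][120:200,205:285],None,fx=5,fy=5,interpolation=2)
cv2.imwrite("pics/c2.png",np.hstack([a,b]))
E
```

```text
t 2.6 p [0.5917 0.0939 0.0824] yaw_y 92.05 z [ 1.3e-03  5.0e-04 -1.0e+00] F [-0.5  1.3  0.5] M [-0.02 -0.03 -0.02] gap 0.0507 grip 0.0 q [-0.44  0.36  0.25  1.68 -0.1   1.1   1.45]
```

View pics/c2.png

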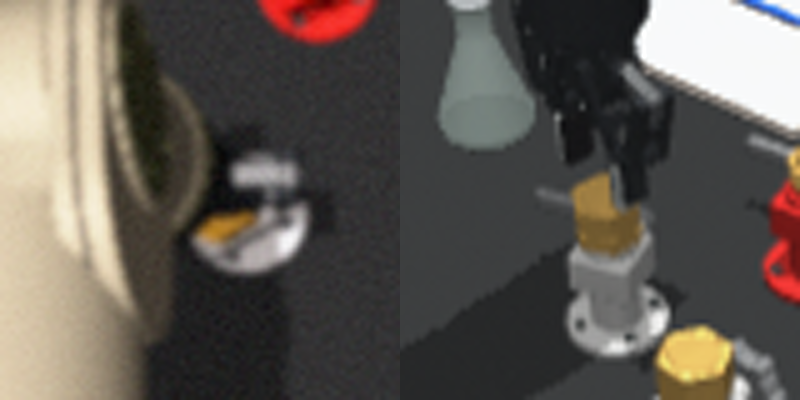

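The top view is blocked by the arm. In the side view (crop) the near fingertip is at about (622,205), beside the cap at (605,210). I'll check the heights by projecting points.

```bash
cat >> h.py <<'E'
def proj(s,p):
    c=(np.atleast_2d(p)-s["xyz"])@Rm(s); x=c[:,0]/-c[:,2]; y=-c[:,1]/-c[:,2]; k=1+s["k1"]*(x*x+y*y)
    return np.c_[s["fx"]*x*k+s["cx"],s["fy"]*y*k+s["cy"]]
E
python3 - <<'E'
from h import *
st()
s=vision.snapshot("side"); f=lambda p:((proj(s,p)-[205,120])*5+[400,0]).round(0).tolist()
print("cap crown/mouth",f([[.5915,.0925,.109],[.5915,.0925,.079]]))
for z in(.08,.09,.1,.11): print(z,f([.5917-.011,.0937-.0255,z]),f([.5917+.011,.0937-.0255,z]))
P=pts(s); sub=P[130:170,240:262]; g=cv2.cvtColor(s["pixels"],6)[130:170,240:262]
m=(g<60)&(sub[...,2]>.06)&(sub[...,1]<.1)
q=sub[m]; print(len(q)); 
i=np.argsort(q[:,2])[:12]; print(q[i].round(3))
E
```

```text
t 2.7 p [0.5915 0.0938 0.0821] yaw_y 92.05 z [ 7.e-04  3.e-04 -1.e+00] F [ 0.1 -0.7  0.4] M [ 0.02 -0.03  0.01] gap 0.0509 grip 0.0 q [-0.44  0.36  0.25  1.68 -0.1   1.1   1.45]
cap crown/mouth [[604.0, 192.0], [608.0, 228.0]]
0.08 [[614.0, 254.0]] [[643.0, 240.0]]
0.09 [[613.0, 242.0]] [[642.0, 228.0]]
0.1 [[612.0, 229.0]] [[641.0, 216.0]]
0.11 [[610.0, 217.0]] [[640.0, 203.0]]
333
[[0.591 0.054 0.128]
 [0.598 0.053 0.129]
 [0.592 0.056 0.13 ]
 [0.587 0.054 0.13 ]
 [0.595 0.054 0.13 ]
 [0.598 0.053 0.133]
 [0.593 0.057 0.133]
 [0.583 0.053 0.133]
 [0.595 0.053 0.135]
 [0.585 0.055 0.135]
 [0.587 0.052 0.136]
 [0.599 0.054 0.136]]
```

```bash
python3 - <<'E'
from h import *
s=vision.snapshot("side"); P=pts(s)
m=(np.abs(P[...,0]-.59)<.05)&(P[...,1]>.02)&(P[...,1]<.076)&(P[...,2]>.06)&(P[...,2]<.2)
q=P[m]; i=np.argsort(q[:,2]); print(len(q)); v,u=np.nonzero(m)
for j in i[:40:3]: print(q[j].round(3),u[j],v[j],s["pixels"][v[j],u[j]])
a=cv2.resize(s["pixels"][105:180,225:280],None,fx=8,fy=8,interpolation=2); cv2.imwrite("pics/c3.png",a)
E
```

```text
317
[0.594 0.067 0.06 ] 252 174 [92 92 92]
[0.606 0.074 0.061] 254 171 [91 92 91]
[0.58  0.063 0.062] 249 176 [112 113 113]
[0.574 0.071 0.064] 246 175 [112 113 113]
[0.607 0.075 0.064] 254 170 [89 90 90]
[0.571 0.072 0.065] 245 175 [111 112 111]
[0.604 0.076 0.065] 253 170 [122 123 123]
[0.575 0.072 0.066] 246 174 [129 130 130]
[0.58  0.067 0.068] 248 174 [144 145 145]
[0.6   0.075 0.068] 252 170 [139 141 140]
[0.59  0.07  0.068] 250 172 [157 158 158]
[0.587 0.072 0.069] 249 172 [142 143 143]
[0.581 0.069 0.07 ] 248 173 [160 161 161]
[0.604 0.074 0.071] 253 169 [141 142 142]
```

View pics/c3.png

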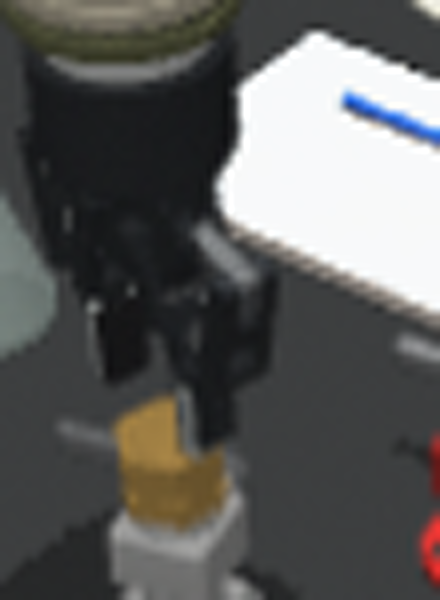

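```bash
python3 - <<'E'
from h import *
s=vision.snapshot("side"); P=pts(s)
for v in range(146,170,2): print(v,[(P[v,u].round(3).tolist(),s["pixels"][v,u].tolist()) for u in(248,251,254)])
E
```

```text
146 [([0.584, 0.058, 0.182], [46, 43, 42]), ([0.58, 0.034, 0.199], [27, 25, 23]), ([0.587, 0.029, 0.199], [26, 25, 24])]
148 [([0.582, 0.056, 0.177], [36, 35, 33]), ([0.579, 0.034, 0.192], [27, 26, 23]), ([0.587, 0.03, 0.191], [28, 26, 26])]
150 [([0.582, 0.057, 0.169], [41, 38, 35]), ([0.58, 0.035, 0.184], [27, 26, 24]), ([0.593, 0.04, 0.174], [43, 41, 38])]
152 [([0.58, 0.054, 0.164], [33, 31, 29]), ([0.58, 0.036, 0.176], [28, 26, 25]), ([0.589, 0.035, 0.172], [32, 29, 28])]
154 [([0.581, 0.057, 0.154], [93, 94, 92]), ([0.58, 0.037, 0.168], [27, 25, 24]), ([0.697, 0.219, -0.006], [53, 52, 51])]
156 [([0.581, 0.058, 0.146], [94, 95, 92]), ([0.59, 0.055, 0.143], [28, 26, 25]), ([0.686, 0.201, 0.001], [48, 46, 45])]
158 [([0.581, 0.059, 0.138], [95, 96, 93]), ([0.586, 0.051, 0.14], [29, 27, 25]), ([0.599, 0.055, 0.131], [45, 44, 42])]
160 [([0.579, 0.058, 0.131], [98, 99, 96]), ([0.587, 0.054, 0.13], [43, 44, 44]), ([0.674, 0.183, 0.001], [69, 68, 66])]
162 [([0.587, 0.072, 0.11], [65, 109, 132]), ([0.596, 0.069, 0.107], [44, 83, 104]), ([0.629, 0.108, 0.065], [89, 88, 87])]
164 [([0.583, 0.068, 0.107], [44, 83, 105]), ([0.597, 0.072, 0.097], [43, 81, 102]), ([0.624, 0.1, 0.064], [89, 88, 87])]
166 [([0.583, 0.069, 0.098], [45, 86, 109]), ([0.594, 0.069, 0.092], [45, 83, 105]), ([0.623, 0.1, 0.056], [117, 118, 117])]
168 [([0.582, 0.067, 0.092], [47, 89, 113]), ([0.595, 0.072, 0.081], [67, 94, 111]), ([0.61, 0.078, 0.069], [136, 137, 138])]
```

The depth shows the fingertip only at about crown height, higher than the TCP reading suggests. I'll lower 10 mm with the fingers half open and look again.

Request:
apply_moves(commands=[[[0, -0.003, -0.017], [0, 0, 0], -0.2], [[0, 0, -0.017], [0, 0, 0], -0.2], [[0, 0, 0], [0, 0, 0], -0.2]])

```text
clock: 3.22
eef_pos: [0.5907, 0.0927, 0.0706]
tool_rot: [0.056, -3.14, 0.0]
contact_force: [-0.4, 0.5, 0.4]
finger_gap: 0.0509
grip_force: 0.0
```

```bash
cat > look.py <<'E'
from h import *
st()
s=vision.snapshot("side"); P=pts(s)
g=s["pixels"].max(2)
for v in range(154,174,2): print(v,[(P[v,u].round(3).tolist(),s["pixels"][v,u].tolist()) for u in(248,251)])
print(arm.grip_point_offset)
E
python3 look.py
```

```text
t 3.23 p [0.5907 0.0927 0.0706] yaw_y 92.05 z [-1.2e-03 -2.0e-04 -1.0e+00] F [-0.4  0.5  0.4] M [-0.02 -0.03  0.01] gap 0.0509 grip 0.0 q [-0.43  0.38  0.25  1.7  -0.1   1.08  1.45]
154 [([0.58, 0.056, 0.156], [35, 32, 30]), ([0.578, 0.035, 0.17], [29, 28, 26])]
156 [([0.58, 0.056, 0.148], [60, 60, 58]), ([0.579, 0.037, 0.161], [36, 34, 31])]
158 [([0.58, 0.058, 0.139], [95, 96, 93]), ([0.586, 0.049, 0.141], [27, 26, 24])]
160 [([0.58, 0.058, 0.131], [97, 97, 95]), ([0.586, 0.052, 0.131], [28, 26, 25])]
162 [([0.58, 0.06, 0.121], [96, 97, 94]), ([0.586, 0.053, 0.123], [28, 26, 24])]
164 [([0.581, 0.062, 0.112], [87, 94, 96]), ([0.584, 0.05, 0.118], [54, 69, 79])]
166 [([0.583, 0.068, 0.098], [45, 85, 108]), ([0.594, 0.069, 0.092], [44, 83, 105])]
168 [([0.581, 0.066, 0.092], [47, 90, 113]), ([0.595, 0.071, 0.082], [67, 95, 111])]
170 [([0.582, 0.069, 0.082], [63, 90, 106]), ([0.592, 0.068, 0.078], [111, 112, 112])]
172 [([0.584, 0.074, 0.069], [143, 145, 144]), ([0.593, 0.069, 0.068], [140, 141, 141])]
0.0187
```

Request:
apply_moves(commands=[[[0.001, 0, -0.01], [0, 0, 0], -0.2], [[0, 0, -0.01], [0, 0, 0], -0.2], [[0, 0, 0], [0, 0, 0], -0.2]])

```text
clock: 3.65
eef_pos: [0.5913, 0.0928, 0.065]
tool_rot: [0.056, -3.141, 0.0]
contact_force: [-0.2, 0.7, 0.1]
finger_gap: 0.0514
grip_force: 0.0
```

```bash
python3 look.py; python3 - <<'E'
from h import *
s=vision.snapshot("side"); a=cv2.resize(s["pixels"][125:185,220:280],None,fx=9,fy=9,interpolation=2); cv2.imwrite("pics/c4.png",a)
E
```

```text
t 3.65 p [0.5913 0.0928 0.065 ] yaw_y 92.05 z [-5.e-04 -1.e-04 -1.e+00] F [-0.2  0.7  0.1] M [-0.03 -0.01  0.01] gap 0.0514 grip 0.0 q [-0.43  0.38  0.25  1.7  -0.1   1.07  1.45]
154 [([0.579, 0.054, 0.157], [34, 31, 29]), ([0.579, 0.036, 0.169], [27, 26, 24])]
156 [([0.58, 0.057, 0.147], [39, 37, 33]), ([0.58, 0.039, 0.159], [35, 32, 30])]
158 [([0.582, 0.061, 0.136], [84, 85, 82]), ([0.578, 0.036, 0.154], [31, 29, 27])]
160 [([0.58, 0.059, 0.13], [96, 97, 94]), ([0.587, 0.054, 0.13], [29, 26, 25])]
162 [([0.582, 0.064, 0.118], [98, 99, 96]), ([0.583, 0.048, 0.128], [21, 21, 20])]
164 [([0.58, 0.061, 0.113], [82, 82, 81]), ([0.586, 0.053, 0.115], [29, 28, 26])]
166 [([0.583, 0.067, 0.099], [56, 85, 102]), ([0.59, 0.062, 0.099], [48, 78, 94])]
168 [([0.582, 0.068, 0.091], [47, 90, 113]), ([0.593, 0.068, 0.085], [67, 95, 112])]
170 [([0.582, 0.069, 0.082], [63, 90, 106]), ([0.595, 0.073, 0.072], [111, 112, 113])]
172 [([0.584, 0.074, 0.069], [143, 145, 145]), ([0.591, 0.067, 0.07], [140, 141, 141])]
0.0187
```

View pics/c4.png

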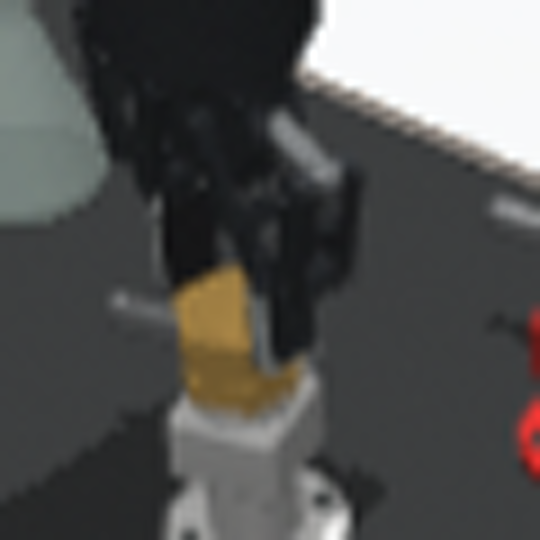

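The near fingertip is now beside the flat at (270,372) in the crop, tip z ≈ 0.092. I'll go a little lower, then close by steps, feeling for one-sided contact.

Request:
apply_moves(commands=[[[0, 0, -0.008], [0, 0, 0], -0.2], [[0, 0, -0.008], [0, 0, 0], -0.06], [[0, 0, 0], [0, 0, 0], -0.03], [[0, 0, 0], [0, 0, 0], 0], [[0, 0, 0], [0, 0, 0], 0]])

```text
clock: 4.38
eef_pos: [0.5914, 0.0923, 0.0605]
tool_rot: [0.055, -3.141, 0.001]
contact_force: [-0.8, -3.8, -0.3]
finger_gap: 0.0426
grip_force: 1.2
```

```bash
python3 -c "
from h import *
st()"
```

```text
t 4.38 p [0.5914 0.0923 0.0605] yaw_y 92.02 z [-3.e-04 -4.e-04 -1.e+00] F [-0.8 -3.8 -0.3] M [-0.53  0.19 -0.04] gap 0.0426 grip 1.2 q [-0.43  0.39  0.25  1.7  -0.11  1.06  1.46]
```

Request:
apply_moves(commands=[[[0, -0.004, 0], [0, 0, 0], 0], [[0, 0, 0], [0, 0, 0], 0.02], [[0, 0, 0], [0, 0, 0], 0.02]])

```text
clock: 4.75
eef_pos: [0.5917, 0.0918, 0.0606]
tool_rot: [-0.056, 3.141, 0.0]
contact_force: [1.2, -0.5, 0.1]
finger_gap: 0.0419
grip_force: 0.2
```

```bash
python3 -c "
from h import *
st()"
```

```text
t 4.75 p [0.5917 0.0918 0.0606] yaw_y 92.05 z [ 3.e-04  3.e-04 -1.e+00] F [ 1.2 -0.5  0.1] M [-0.07 -0.02 -0.  ] gap 0.0419 grip 0.2 q [-0.43  0.39  0.25  1.7  -0.11  1.06  1.46]
```

Request:
apply_moves(commands=[[[0, 0, 0], [0, 0, 0], 0.04], [[0, 0, 0], [0, 0, 0], 0.05], [[0, 0, 0], [0, 0, 0], 0.05]])

```text
clock: 5.12
eef_pos: [0.5917, 0.0913, 0.0607]
tool_rot: [-0.056, 3.141, -0.0]
contact_force: [-0.3, -2.5, 1.9]
finger_gap: 0.0405
grip_force: 1.4
```

```bash
python3 -c "
from h import *
st()"
```

```text
t 5.12 p [0.5917 0.0913 0.0607] yaw_y 92.03 z [ 2.e-04 -2.e-04 -1.e+00] F [-0.3 -2.5  1.9] M [-0.6   0.02 -0.01] gap 0.0405 grip 1.4 q [-0.43  0.39  0.25  1.7  -0.11  1.06  1.46]
```

Still the −y finger touching; shift another 0.6 mm and close fully.

Request:
apply_moves(commands=[[[0, -0.002, 0], [0, 0, 0], 0.05], [[0, 0, 0], [0, 0, 0], 0.07], [[0, 0, 0], [0, 0, 0], 0.09], [[0, 0, 0], [0, 0, 0], 0.09]])

```text
clock: 5.62
eef_pos: [0.5916, 0.0911, 0.0607]
tool_rot: [-0.056, 3.141, 0.0]
contact_force: [-1.1, -1.0, 3.9]
finger_gap: 0.0395
grip_force: 26.3
```

```bash
python3 -c "
from h import *
st()"
```

```text
t 5.62 p [0.5916 0.0911 0.0607] yaw_y 92.05 z [ 2.e-04  3.e-04 -1.e+00] F [-1.1 -1.   3.9] M [-0.34  0.23 -0.01] gap 0.0395 grip 26.3 q [-0.43  0.39  0.25  1.7  -0.11  1.06  1.46]
```

Request:
apply_moves(commands=[[[0, 0, 0], [0, 0, 0], 0.14], [[0, 0, 0], [0, 0, -0.04], 0.14], [[0, 0, 0], [0, 0, -0.04], 0.14], [[0, 0, 0], [0, 0, 0], 0.14]])

```text
clock: 6.12
eef_pos: [0.5921, 0.0914, 0.0612]
tool_rot: [0.209, 3.133, 0.001]
contact_force: [-0.8, -0.7, 7.7]
finger_gap: 0.0385
grip_force: 59.7
```

```bash
python3 -c "
from h import *
st()"
```

```text
t 6.12 p [0.5921 0.0914 0.0612] yaw_y 82.38 z [ 1.3e-03  6.0e-04 -1.0e+00] F [-0.8 -0.7  7.7] M [-0.26  0.12  0.02] gap 0.0385 grip 59.7 q [-0.45  0.39  0.28  1.7  -0.12  1.06  1.3 ]
```

Request:
apply_moves(commands=[[[0, 0, 0.002], [0, 0, -0.04], 0.14], [[0, 0, 0.001], [0, 0, -0.04], 0.14], [[0, 0, 0], [0, 0, 0], 0.14]])

```text
clock: 6.5
eef_pos: [0.592, 0.0913, 0.0619]
tool_rot: [0.468, 3.105, 0.001]
contact_force: [0.5, -1.1, 5.2]
finger_gap: 0.0385
grip_force: 59.5
```

```bash
python3 -c "
from h import *
st()"
```

```text
t 6.5 p [0.592  0.0913 0.0619] yaw_y 72.86 z [ 1.2e-03  4.0e-04 -1.0e+00] F [ 0.5 -1.1  5.2] M [-0.29 -0.13 -0.01] gap 0.0385 grip 59.5 q [-0.48  0.39  0.31  1.71 -0.13  1.06  1.14]
```

Request:
apply_moves(commands=[[[0, 0, 0.001], [0, 0, -0.04], 0.14], [[0, 0, 0.001], [0, 0, -0.04], 0.14], [[0, 0, 0.001], [0, 0, -0.04], 0.14], [[0, 0, 0.001], [0, 0, -0.04], 0.14], [[0, 0, 0], [0, 0, 0], 0.14]])

```text
clock: 7.12
eef_pos: [0.5917, 0.091, 0.0627]
tool_rot: [0.977, 2.985, 0.0]
contact_force: [1.0, -2.3, 4.4]
finger_gap: 0.0383
grip_force: 59.6
```

```bash
python3 -c "
from h import *
st()"
```

```text
t 7.12 p [0.5917 0.091  0.0627] yaw_y 53.74 z [ 3.e-04 -1.e-04 -1.e+00] F [ 1.  -2.3  4.4] M [-0.4  -0.02  0.01] gap 0.0383 grip 59.6 q [-0.52  0.39  0.37  1.71 -0.16  1.07  0.83]
```

Request:
apply_moves(commands=[[[0, 0, 0.001], [0, 0, -0.04], 0.14], [[0, 0, 0.001], [0, 0, -0.04], 0.14], [[0, 0, 0.001], [0, 0, -0.04], 0.14], [[0, 0, 0.001], [0, 0, -0.04], 0.14], [[0, 0, 0.001], [0, 0, -0.04], 0.14], [[0, 0, 0.001], [0, 0, -0.04], 0.14], [[0, 0, 0], [0, 0, 0], 0.14]])

```text
clock: 8.0
eef_pos: [0.5912, 0.0903, 0.0645]
tool_rot: [-1.689, -2.648, 0.002]
contact_force: [-1.8, -3.7, 6.1]
finger_gap: 0.0383
grip_force: 59.9
```

```bash
python3 -c "
from h import *
st()"
```

```text
t 8.0 p [0.5912 0.0903 0.0645] yaw_y 24.94 z [-7.e-04 -7.e-04 -1.e+00] F [-1.8 -3.7  6.1] M [-0.82  0.52 -0.02] gap 0.0383 grip 59.9 q [-0.6   0.4   0.46  1.71 -0.2   1.07  0.36]
```

Request:
apply_moves(commands=[[[0, -0.002, 0.002], [0, 0, -0.04], 0.14], [[0, 0, 0.001], [0, 0, -0.04], 0.14], [[0, 0, 0.001], [0, 0, -0.04], 0.14], [[0, 0, 0.002], [0, 0, -0.04], 0.14], [[0, 0, 0.001], [0, 0, -0.04], 0.14], [[0, 0, 0.001], [0, 0, -0.04], 0.14], [[0, 0, 0], [0, 0, 0], 0.14]])

```text
clock: 8.88
eef_pos: [0.5908, 0.0902, 0.0664]
tool_rot: [-2.293, -2.146, 0.002]
contact_force: [-3.6, -2.8, 4.8]
finger_gap: 0.0381
grip_force: 60.0
```

```bash
python3 -c "
from h import *
st()"
```

```text
t 8.88 p [0.5908 0.0902 0.0664] yaw_y -3.79 z [-1.6e-03 -5.0e-04 -1.0e+00] F [-3.6 -2.8  4.8] M [-0.55  0.9   0.04] gap 0.0381 grip 60.0 q [-0.67  0.42  0.55  1.71 -0.24  1.08 -0.11]
```

Request:
apply_moves(commands=[[[-0.002, -0.001, 0.002], [0, 0, -0.04], 0.14], [[0, 0, 0.001], [0, 0, -0.04], 0.14], [[0, 0, 0.001], [0, 0, -0.04], 0.14], [[0, 0, 0.002], [0, 0, -0.04], 0.14], [[0, 0, 0.001], [0, 0, -0.04], 0.14], [[0, 0, 0.001], [0, 0, -0.04], 0.14], [[0, 0, 0], [0, 0, 0], 0.14]])

```text
clock: 9.75
eef_pos: [0.5904, 0.0905, 0.0686]
tool_rot: [-2.754, -1.51, 0.001]
contact_force: [-1.4, -0.1, -2.4]
finger_gap: 0.0385
grip_force: 60.2
```

```bash
python3 -c "
from h import *
st()"
```

```text
t 9.75 p [0.5904 0.0905 0.0686] yaw_y -32.54 z [-1.e-03 -1.e-04 -1.e+00] F [-1.4 -0.1 -2.4] M [-0.04  0.33 -0.02] gap 0.0385 grip 60.2 q [-0.75  0.43  0.65  1.72 -0.29  1.09 -0.57]
```

Request:
apply_moves(commands=[[[0, 0, 0.001], [0, 0, -0.04], 0.14], [[0, 0, 0.001], [0, 0, -0.04], 0.14], [[0, 0, 0.001], [0, 0, -0.04], 0.14], [[0, 0, 0.001], [0, 0, -0.04], 0.14], [[0, 0, 0.001], [0, 0, -0.04], 0.14], [[0, 0, 0.001], [0, 0, -0.04], 0.14], [[0, 0, 0], [0, 0, 0], 0.14]])

```text
clock: 10.62
eef_pos: [0.5903, 0.0905, 0.0705]
tool_rot: [-3.043, -0.778, 0.002]
contact_force: [-3.1, -0.0, -0.6]
finger_gap: 0.0386
grip_force: 60.4
```

```bash
python3 -c "
from h import *
st()"
```

```text
t 10.62 p [0.5903 0.0905 0.0705] yaw_y -61.32 z [-0.0013 -0.     -1.    ] F [-3.1 -0.  -0.6] M [0.04 0.69 0.04] gap 0.0386 grip 60.4 q [-0.82  0.46  0.75  1.72 -0.34  1.11 -1.03]
```

Request:
apply_moves(commands=[[[-0.001, 0, 0.001], [0, 0, -0.04], 0.14], [[0, 0, 0.001], [0, 0, -0.04], 0.14], [[0, 0, 0.001], [0, 0, -0.04], 0.14], [[0, 0, 0.001], [0, 0, -0.04], 0.14], [[0, 0, 0.001], [0, 0, -0.04], 0.14], [[0, 0, 0.004], [0, 0, 0], 0.14], [[0, 0, 0], [0, 0, 0], 0.14]])

```text
clock: 11.5
eef_pos: [0.5901, 0.0906, 0.0734]
tool_rot: [-3.139, -0.128, 0.002]
contact_force: [-3.0, 1.0, -3.6]
finger_gap: 0.0383
grip_force: 60.4
```

```bash
python3 -c "
from h import *
st()"
```

```text
t 11.5 p [0.5901 0.0906 0.0734] yaw_y -85.32 z [-1.e-03  3.e-04 -1.e+00] F [-3.   1.  -3.6] M [0.38 0.71 0.03] gap 0.0383 grip 60.4 q [-0.89  0.48  0.84  1.72 -0.4   1.12 -1.41]
```

Free, apparently (Fz ≈ cap weight). Lift gently, feeling.

Request:
apply_moves(commands=[[[0, 0, 0.004], [0, 0, 0], 0.14], [[0, 0, 0.004], [0, 0, 0], 0.14], [[0, 0, 0], [0, 0, 0], 0.14]])

```text
clock: 11.88
eef_pos: [0.5902, 0.0903, 0.0761]
tool_rot: [-3.139, -0.123, 0.001]
contact_force: [-5.6, 2.5, -4.1]
finger_gap: 0.0388
grip_force: 60.6
```

```bash
python3 -c "
from h import *
st()"
```

```text
t 11.88 p [0.5902 0.0903 0.0761] yaw_y -85.51 z [-9.e-04  2.e-04 -1.e+00] F [-5.6  2.5 -4.1] M [0.51 1.16 0.01] gap 0.0388 grip 60.6 q [-0.89  0.48  0.85  1.72 -0.39  1.13 -1.42]
```

Request:
apply_moves(commands=[[[-0.003, 0.001, 0], [0, 0, 0], 0.14], [[0, 0, 0.008], [0, 0, 0], 0.14], [[0, 0, 0.008], [0, 0, 0], 0.14], [[0, 0, 0], [0, 0, 0], 0.14]])

```text
clock: 12.38
eef_pos: [0.5906, 0.0901, 0.0816]
tool_rot: [3.139, 0.121, 0.003]
contact_force: [0.6, 0.6, -1.8]
finger_gap: 0.0382
grip_force: 60.8
```

```bash
python3 -c "
from h import *
st()"
```

```text
t 12.38 p [0.5906 0.0901 0.0816] yaw_y -85.57 z [ 1.9e-03 -1.0e-04 -1.0e+00] F [ 0.6  0.6 -1.8] M [0.05 0.02 0.03] gap 0.0382 grip 60.8 q [-0.89  0.47  0.85  1.71 -0.39  1.13 -1.42]
```

Request:
apply_moves(commands=[[[0, 0, 0.04], [0, 0, 0], 0.14], [[0, 0, 0.06], [0, 0, 0], 0.14], [[0, 0, 0.1], [0, 0, 0], 0.14], [[0, 0, 0.1], [0, 0, 0], 0.14], [[0, 0, 0.05], [0, 0, 0], 0.14], [[0, 0, 0], [0, 0, 0], 0.14]])

```text
clock: 13.12
eef_pos: [0.5903, 0.0905, 0.187]
tool_rot: [-3.138, -0.122, -0.003]
contact_force: [-0.3, -0.5, -2.2]
finger_gap: 0.0382
grip_force: 60.8
```

Request:
apply_moves(commands=[[[-0.02, -0.072, 0], [0, 0, 0], 0.14], [[-0.04, -0.144, 0], [0, 0, 0], 0.14], [[-0.04, -0.144, 0], [0, 0, 0], 0.14], [[-0.04, -0.144, 0], [0, 0, 0], 0.14], [[-0.04, -0.144, 0], [0, 0, 0], 0.14], [[-0.04, -0.144, 0], [0, 0, 0], 0.14], [[-0.04, -0.144, 0], [0, 0, 0], 0.14], [[-0.04, -0.144, 0], [0, 0, 0], 0.14], [[-0.04, -0.144, 0], [0, 0, 0], 0.14], [[-0.04, -0.144, 0], [0, 0, 0], 0.14], [[-0.02, -0.072, 0], [0, 0, 0], 0.14], [[0, 0, 0], [0, 0, 0], 0.14]])

```text
clock: 14.62
eef_pos: [0.467, -0.3441, 0.1851]
tool_rot: [3.139, 0.114, -0.003]
contact_force: [-0.0, 0.1, -2.3]
finger_gap: 0.0378
grip_force: 60.8
```

```bash
python3 - <<'E'
from h import *
st()
s=vision.snapshot("side"); P=pts(s)
m=brass(s)>0; q=P[m]; k=(np.abs(q[:,0]-.47)<.08)&(np.abs(q[:,1]+.34)<.08); q=q[k]; print(len(q),q.min(0).round(3),q.max(0).round(3),np.median(q,0).round(3))
e=arm.get_state()["eef_pos"]; u,v=proj(s,e)[0].astype(int); print(u,v)
cv2.imwrite("pics/c5.png",cv2.resize(s["pixels"][v-90:v+110,u-100:u+100],None,fx=3,fy=3))
E
```

```text
t 14.62 p [ 0.467  -0.3441  0.1851] yaw_y -85.84 z [-1.9e-03 -5.0e-04 -1.0e+00] F [-0.   0.1 -2.3] M [ 0.05  0.   -0.06] gap 0.0378 grip 60.8 q [-0.27  0.37  1.05  1.64 -0.33  1.32 -0.67]
245 [ 0.444 -0.373  0.202] [ 0.478 -0.325  0.283] [ 0.455 -0.349  0.232]
300 251
```

View pics/c5.png

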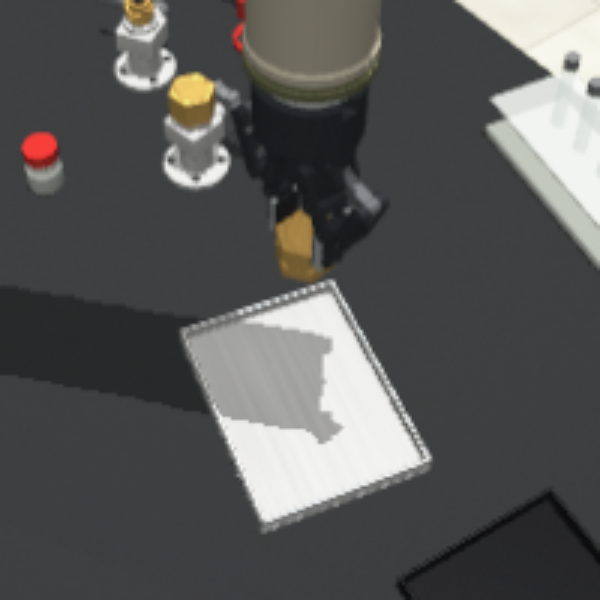

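The crop shows the cap upright in the fingers at (300,245), above the steel tray, with its mouth a little below the fingertips. Descending.

Request:
apply_moves(commands=[[[0, 0, -0.06], [0, 0, 0], 0.14], [[0, 0, -0.1], [0, 0, 0], 0.14], [[0, 0, -0.1], [0, 0, 0], 0.14], [[0, 0, -0.1], [0, 0, 0], 0.14], [[0, 0, -0.1], [0, 0, 0], 0.14], [[0, 0, -0.06], [0, 0, 0], 0.14], [[0, 0, -0.04], [0, 0, 0], 0.14], [[0, 0, 0], [0, 0, 0], 0.14], [[0, 0, 0], [0, 0, 0], 0.14]])

```text
clock: 15.8
eef_pos: [0.4702, -0.342, 0.0188]
tool_rot: [3.138, 0.122, 0.002]
contact_force: [0.3, -0.5, -0.9]
finger_gap: 0.0382
grip_force: 60.8
```

```bash
python3 - <<'E'
from h import *
st()
s=vision.snapshot("side"); P=pts(s)
m=brass(s)>0; q=P[m]; k=(np.abs(q[:,0]-.47)<.08)&(np.abs(q[:,1]+.34)<.08); q=q[k]; print(len(q),np.percentile(q,[2,50,98],axis=0).round(3).tolist())
E
```

```text
t 15.8 p [ 0.4702 -0.342   0.0188] yaw_y -85.55 z [ 1.2e-03 -7.0e-04 -1.0e+00] F [ 0.3 -0.5 -0.9] M [-0.04  0.   -0.04] gap 0.0382 grip 60.8 q [-0.16  0.56  0.91  1.81 -0.51  1.03 -0.55]
175 [[0.449, -0.363, 0.041], [0.458, -0.346, 0.067], [0.476, -0.324, 0.073]]
```

Request:
apply_moves(commands=[[[0, 0, -0.02], [0, 0, 0], 0.14], [[0, 0, -0.02], [0, 0, 0], 0.14], [[0, 0, -0.02], [0, 0, 0], 0.14], [[0, 0, -0.02], [0, 0, 0], 0.14], [[0, 0, -0.01], [0, 0, 0], 0.14], [[0, 0, 0], [0, 0, 0], 0.14], [[0, 0, 0], [0, 0, 0], 0.14]])

```text
clock: 16.73
eef_pos: [0.4698, -0.3417, -0.0089]
tool_rot: [3.139, 0.122, 0.0]
contact_force: [0.4, -0.0, -1.5]
finger_gap: 0.0384
grip_force: 60.8
```

Request:
apply_moves(commands=[[[0, 0, -0.005], [0, 0, 0], 0.14], [[0, 0, 0], [0, 0, 0], 0.14]])

```text
clock: 16.98
eef_pos: [0.4697, -0.3415, -0.0106]
tool_rot: [3.139, 0.122, 0.0]
contact_force: [0.4, -0.4, -2.2]
finger_gap: 0.0383
grip_force: 60.8
```

Request:
apply_moves(commands=[[[0, 0, -0.005], [0, 0, 0], 0.14], [[0, 0, 0], [0, 0, 0], 0.14]])

```text
clock: 17.23
eef_pos: [0.4697, -0.3415, -0.0122]
tool_rot: [-3.139, -0.122, 0.0]
contact_force: [-0.1, -0.0, -1.4]
finger_gap: 0.0385
grip_force: 60.8
```

Request:
apply_moves(commands=[[[0, 0, -0.004], [0, 0, 0], 0.14], [[0, 0, 0], [0, 0, 0], 0.14]])

```text
clock: 17.48
eef_pos: [0.4697, -0.3416, -0.0134]
tool_rot: [3.139, 0.122, -0.0]
contact_force: [0.1, 0.3, -1.8]
finger_gap: 0.0381
grip_force: 60.8
```

Request:
apply_moves(commands=[[[0, 0, -0.004], [0, 0, 0], 0.14], [[0, 0, 0], [0, 0, 0], 0.14]])

```text
clock: 17.73
eef_pos: [0.4697, -0.3415, -0.0146]
tool_rot: [-3.139, -0.122, 0.0]
contact_force: [0.4, -0.9, -2.0]
finger_gap: 0.0385
grip_force: 60.8
```

Request:
apply_moves(commands=[[[0, 0, -0.003], [0, 0, 0], 0.14], [[0, 0, 0], [0, 0, 0], 0.14]])

```text
clock: 17.98
eef_pos: [0.4698, -0.3416, -0.015]
tool_rot: [-3.139, -0.122, -0.0]
contact_force: [-1.4, 0.8, 4.1]
finger_gap: 0.0386
grip_force: 61.4
```

Contact with the tray floor. Release slowly.

Request:
apply_moves(commands=[[[0, 0, 0], [0, 0, 0], 0.1], [[0, 0, 0], [0, 0, 0], 0.06], [[0, 0, 0], [0, 0, 0], 0.0], [[0, 0, 0], [0, 0, 0], -0.1], [[0, 0, 0], [0, 0, 0], -0.25], [[0, 0, 0], [0, 0, 0], -0.3], [[0, 0, 0], [0, 0, 0], -0.3]])

```text
clock: 18.85
eef_pos: [0.4697, -0.3416, -0.0154]
tool_rot: [3.139, 0.122, 0.0]
contact_force: [-0.3, 0.4, 0.3]
finger_gap: 0.0554
grip_force: 0.0
```

Request:
apply_moves(commands=[[[0, 0, 0.02], [0, 0, 0], -0.3], [[0, 0, 0.03], [0, 0, 0], -0.3], [[0, 0, 0.06], [0, 0, 0], -0.3], [[0, 0, 0.1], [0, 0, 0], -0.3], [[0, 0, 0.1], [0, 0, 0], -0.3], [[0, 0, 0.1], [0, 0, 0], -0.3], [[0, 0, 0.1], [0, 0, 0], -0.3], [[0, 0.1, 0.05], [0, 0, 0], -0.3], [[0, 0.15, 0], [0, 0, 0], -0.3], [[0, 0.15, 0], [0, 0, 0], -0.3], [[0, 0.15, 0], [0, 0, 0], -0.3], [[0, 0, 0], [0, 0, 0], -0.3]])

```text
clock: 20.35
eef_pos: [0.4705, -0.1726, 0.1533]
tool_rot: [-3.136, -0.131, -0.002]
contact_force: [0.1, -0.3, 0.7]
finger_gap: 0.0554
grip_force: 0.0
```

```bash
python3 - <<'E'
from h import *
st()
s=vision.snapshot("side"); P=pts(s)
m=brass(s)>0; q=P[m]; k=(np.abs(q[:,0]-.47)<.08)&(np.abs(q[:,1]+.34)<.08); q=q[k]; print(len(q),np.percentile(q,[2,50,98],axis=0).round(3).tolist())
cv2.imwrite("pics/c6.png",cv2.resize(s["pixels"][100:350,180:400],None,fx=2.4,fy=2.4))
E
```

```text
t 20.35 p [ 0.4705 -0.1726  0.1533] yaw_y -85.2 z [ 0.001   0.0028 -1.    ] F [ 0.1 -0.3  0.7] M [-0.03  0.    0.02] gap 0.0554 grip 0.0 q [-0.76  0.12  1.11  1.89 -0.12  1.2  -1.1 ]
262 [[0.449, -0.364, 0.007], [0.464, -0.349, 0.034], [0.486, -0.326, 0.038]]
```

View pics/c6.png

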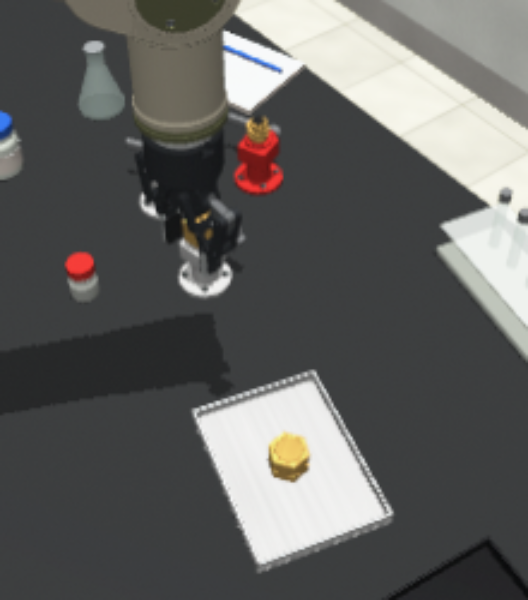

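The view shows the cap standing mouth down near the tray's centre at crop (289,456), with the arm clear of it. Handing in.

```bash
python3 -c "
from h import *
print(arm.hand_in())"
```

```text
the job is handed in; nothing more can be done
None
```

I unscrewed the hydrogen outlet's notched cap clockwise, lifted it off, and stood it mouth down near the centre of the steel tray with the gripper released and clear. The job is handed in, but no verdict came back.

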